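# Spin a jar-mixing carousel at 20 rpm and stop it at the filling post

## Task

Mix the jars: using nothing but the crank knob, turn the mixing carousel anticlockwise (seen from above) up to 20 turns a minute and keep the tray itself, not just the crank, within 2 turns a minute of that for at least five seconds, never letting the tray go above 28 turns a minute. Then bring it to a standstill with the tall bottle right in front of the filling post's nozzle, let go of the knob and move clear. Keep off the tray, the jars and the drag shoe, and leave the things round about where they are.

Things in the scene. Friction and masses are not known exactly. Their poses are not given: they have to be found in the camera images.
- mixer: Fixed hand-driven mixer: white round housing 310 mm across with a vertical shaft. Origin on the table on the shaft axis, z up. On its +x side stands a steel filling post, 172 mm from the axis, 152 mm high, its 12 mm nozzle pointing at the axis, 130 mm high, ending 132 mm from it. On its -x side is the drag shoe's cage, 112 mm high. Only crank and knob rise above 152 mm.
- tray: Round tray, 290 mm across, top 74 mm above the table, with 7 white jars (35 mm wide, 52 high) and one tall amber bottle (38 mm wide, 74 high) fixed in sockets 90 mm from the axis. Origin on the axis at table height, x axis towards the tall bottle. Nominally 6 kg; moment of inertia 0.060 kg m2, a third more or less from case to case. Not to be touched.
- carousel (a joint): Tray angle, rad, unlimited, grows anticlockwise from above; 0 and every 2 pi: tall bottle at the nozzle. Torque on the tray: 0.08 N m s/rad x (crank speed - tray speed), less 0.01 N m s/rad x tray speed, less dry friction of 0.02 to 0.085 N m that differs from case to case. So the crank must outrun the tray; with the crank still the tray runs on for about 1 s.
- knob_grip (a point): Middle of the crank's upright black knob (28 mm thick, 46 mm high, turns freely on its pin), 187 mm above the table, 60 mm from the shaft axis, 20 mm below the knob's top. Grip here from above and carry it round a level 60 mm circle; the gripper need not turn. The 22 mm wide crank arm below has its top 157 mm above the table. The crank drives the tray through a slipping fluid coupling.
- axis (a point): Point on the fixed vertical shaft axis at the height of point knob_grip (187 mm above the table): the centre of the knob's circle.
- fill_mark (a point): Fixed point on the line from the shaft axis to the filling post's nozzle, 90 mm from the axis, at the height of the tray's top (74 mm): where the tall bottle must finally stand.
- tall_bottle (a point): Centre of the foot of the tall amber bottle on the tray, 90 mm from the axis, at the tray's top (74 mm).
- shoe: Drag shoe: dark steel block 25 x 32 x 44 mm (nominally 55 g) standing loose in its cage on the rim of the tray and rubbing on it, 128 mm from the axis, across from the filling post; its drag is the dry friction named under the carousel joint. Origin under its feet. Not to be touched.
- jar: Bystander: white lidded jar, 80 mm wide, 105 mm high, standing on the table beside the mixer; origin at the centre of its underside.
- flask: Bystander: amber bottle, 60 mm wide, 140 mm high, on the table; origin at the centre of its underside.
- bin: Bystander: open blue bin, 160 by 110 by 55 mm, on the table; origin at the centre of its underside.

How it is judged:
By the outcome, as a careful person would: the job done as asked, in the order asked, and still so for the second after the job is handed in, with the robot touching nothing.
It also fails if it takes over 61 s, if anything falls off the work surface, if the arm or the gripper's body presses on something with over 40 N, if the wrist force passes 120 N, or if a joint passes its speed limit or range.

## Robot

A 7-joint arm with a two-finger parallel gripper is mounted at the origin on the work surface. World frame = base frame: x ahead of the robot, y to its left, z up, the work surface at z = 0. Lengths are in m, angles in rad, forces in N, time in s.
With the tool pointing down it reaches from about 0.425 to 0.8 m from the base axis. Payload 8.3 kg.
Tool frame: the origin (TCP) lies at the very end of the fingers, on their centre line; the grasp point (between the pads) lies 19 mm behind it; z points along the fingers, y is the line along which they close (so a half turn about z gives the same grasp; the last joint's range is limited). The gripper opens to 85 mm and grips with 20 to 120 N. Pads are 22 mm wide; open, the fingers measure 114 mm over their backs; the gripper's body (76 mm by 85 mm) begins 54 mm behind the grasp point. The pads swing forward as they close: fully open they stand 13 mm farther back than shut.
Start: joints at [1.28, 0.383, 0.016, 1.37, -0.006, 1.388, -0.046], TCP at [0.141, -0.609, 0.231] pointing down, gripper open.
Joint ranges: [-2.95, 2.95], [-0.25, 2.06], [-1.52, 1.56], [0.18, 2.33], [-1.44, 4.58], [0.02, 2.06], [-3.01, 3.01]. Speed limits (rad/s): [2.39, 2.39, 3.01, 3.01, 3.14, 3.14, 3.14].

## Interface

Orientations are given as a unit quaternion [x, y, z, w].
In Python, from bench import arm gives the robot as it stands. The module is installed in compiled form; this text tells all that it offers.
- The arm moves only by the tool arm_command, never from a script. Its argument "increments" is a list of rows, each an object with "dp": the shift along the tool's x, y, z scaled (see below), a list of three; "angular": the turn, a rotation vector about the tool's x, y, z scaled (see below), a list of three; "gripper": the opening, from 0 (shut) to 1 (fully open). In form: [{"dp": [tx, ty, tz], "angular": [rx, ry, rz], "gripper": gripper}, ...]. A call has exactly 10 rows; each row shifts and turns the commanded pose from where the row before left it, along the tool's axes as they then stand; what a row does not reach is not made up. The controller multiplies each number of a shift by 0.2 m and each number of a turn by 2 rad. A row lasts 1/12 s, in which the tool goes at most 41.7 mm and 7.16 degrees, less where a joint would pass 70% of its speed; a pose out of reach is approached as far as the arm can. A call with a number of a shift or a turn outside -1 to 1 is refused whole. A call with a gripper value outside its range is refused whole. The fingers move at their own pace and stop on an object; "force" is the grip in N (left out, the last holds). Time passes only in rows, so rows that do not move let the fingers close, or fill a call up. It gives the time, the measured TCP pose, the force, the opening and the grip force at its end, in the units of the state.
- arm.sense(): the state, without advancing time (a new reading comes with each control period).
- arm.grab_frame(name): name is "side" or "top"; returns the picture (420x560x3 uint8, blue, green, red); there is no depth.
- arm.calibration(name): a dict with "fovy" (degrees; the focal length in pixels is half the picture's height over the tangent of half this angle, whatever the lens; pixels are square), "cx", "cy" (the principal point, pixels), "R" (3x3) and "t" (3): a world point X has camera coordinates R X + t. Camera axes: x right, y down, z forward; pixel columns grow to the right and rows downward; lengths in m; the calibration is good to about 2 mm. A picture is of the moment at which its call begins. calibration takes no time and is no camera call.
- arm.job_done(): hands the job in; it is judged then, once.
The state is a dict: "time": time; "q": joint angles; "joint_vel": joint speeds; "joint_torque": joint torques, N m; "tcp_pos": TCP position; "ee_rot": TCP orientation; "contact_force": force on the tool from outside, world axes, zero at the start; "ft_torque": the same for the moment, N m; "width": opening from 0.0 (shut) to 1.0 (fully open); "gripper_force": force on a finger pad.
Only numpy, scipy, OpenCV 4.12 (cv2) and the standard library are available. Lean on these libraries where they do the work, as an engineer would, in place of code of your own. Each camera call takes 0.05 s, during which the arm holds its last target. There are 200 camera calls.

## Working session

There is one attempt and no reset: what is moved stays moved. The work goes in short steps, Python scripts to look and compute and a tool call to move; the robot and the scene stay as the last step left them, time stands still between calls to the robot, and variables do not carry over. Pictures are saved under pics/ and viewed, at most 10 in all, crops included, and the job is handed in when it is done.

Besides the shell and the picture viewer there is one more tool, called after "Emit:" as a command line: name --argument value ..., lists and objects as JSON in quotes. arm_command: Moves the arm, as the interface text tells. Its arguments: {"type":"object","properties":{"increments":{"type":"array","items":{"type":"object","properties":{"dp":{"type":"array","items":{"type":"number"}},"angular":{"type":"array","items":{"type":"number"}},"gripper":{"type":"number"}}}},"force":{"type":"number"}},"required":["increments"]}

```bash
mkdir -p pics; python3 - <<'E'
from bench import arm
import cv2,numpy as np
s=arm.sense()
for k in s: print(k,np.round(s[k],4))
for n in("side","top"):
    cv2.imwrite(f"pics/{n}0.png",arm.grab_frame(n)); c=arm.calibration(n); print(n,c)
E
```

```text
time 0.0
q [ 1.2801  0.3842  0.0164  1.3711 -0.0063  1.3882 -0.0465]
joint_vel [ 0.0008  0.0018  0.0024 -0.0002 -0.0006 -0.0001  0.0007]
joint_torque [ 8.00000e-04 -6.27601e+01  8.44300e-01 -3.71822e+01  1.66000e-02
  1.41000e-02 -0.00000e+00]
tcp_pos [ 0.1411 -0.6084  0.2303]
ee_rot [ 9.935e-01  1.137e-01 -1.000e-04 -1.000e-03]
contact_force [-0.0708  0.5113  0.3291]
ft_torque [-0.0143 -0.0173 -0.0474]
gripper_force 0.0
width 0.9994
side {'fovy': 52.47316916223749, 'cx': 275.78712447912704, 'cy': 210.31846570891128, 'R': array([[ 0.98986857, -0.14189395, -0.00513048],
       [-0.11094817, -0.75042821, -0.65157348],
       [ 0.08860428,  0.64554133, -0.75856817]]), 't': array([-0.55039005,  0.16519536,  1.15402307])}
top {'fovy': 44.70831354793902, 'cx': 286.3749939783174, 'cy': 212.20614985674493, 'R': array([[-0.00248764, -0.9999922 , -0.00306895],
       [-0.99028987,  0.00289006, -0.13898787],
       [ 0.13899565,  0.0026934 , -0.99028933]]), 't': array([0.02869855, 0.54096194, 1.70586394])}
```

View pics/top0.png

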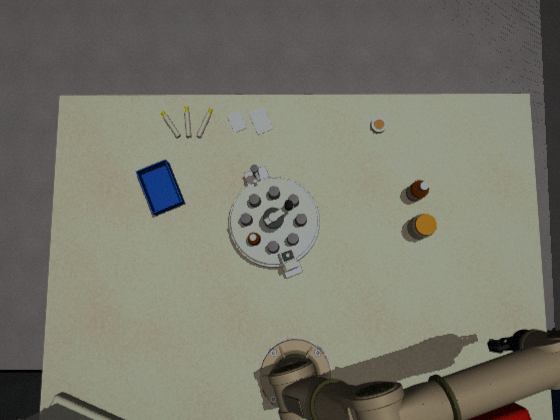

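View pics/side0.png

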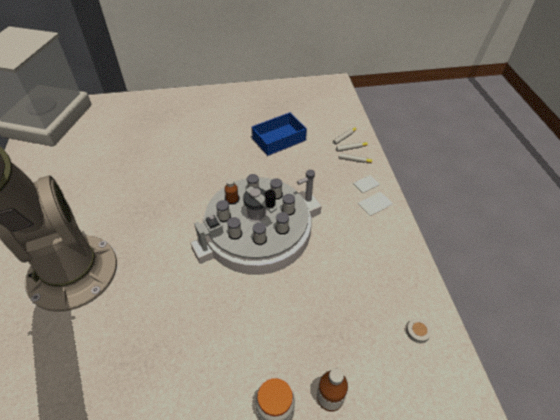

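The top view shows the mixer at about (274,222), knob (289,205), amber bottle (253,239), post (256,175) and shoe cage (289,260). In the side view the mixer is at about (257,215), with the knob at (270,198), bottle (231,192) and post (310,185).

```bash
cat > h.py <<'E'
import cv2,numpy as np
from bench import arm
def cam(n):
    c=arm.calibration(n); f=210/np.tan(np.radians(c["fovy"]/2))
    R=np.array(c["R"]);t=np.array(c["t"]); return R,t,np.array([[f,0,c["cx"]],[0,f,c["cy"]],[0,0,1]])
def ray(n,p):
    R,t,K=cam(n); d=R.T@np.linalg.solve(K,[p[0],p[1],1]); return -R.T@t,d/np.linalg.norm(d)
def plane(n,p,z):
    o,d=ray(n,p); return o+d*(z-o[2])/d[2]
def proj(n,X):
    R,t,K=cam(n); x=K@(R@np.array(X)+t); return x[:2]/x[2]
def tri(p,q):
    (a,u),(b,v)=ray("top",p),ray("side",q)
    s=np.linalg.lstsq(np.c_[u,-v],b-a,rcond=None)[0]
    A,B=a+s[0]*u,b+s[1]*v; return (A+B)/2,np.linalg.norm(A-B)
E
python3 - <<'E'
from h import *
a=cv2.imread("pics/top0.png")[160:285,215:335]; b=cv2.imread("pics/side0.png")[155:275,190:325]
A=cv2.resize(a,None,fx=3.3,fy=3.3,interpolation=2); B=cv2.resize(b,None,fx=2.9,fy=2.9,interpolation=2)
o=np.zeros((413,800,3),np.uint8);o[:A.shape[0],:A.shape[1]]=A;o[:B.shape[0],400:400+B.shape[1]]=B[:,:400]
cv2.imwrite("pics/z.png",o)
E
```

```text
(no output)
```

View pics/z.png

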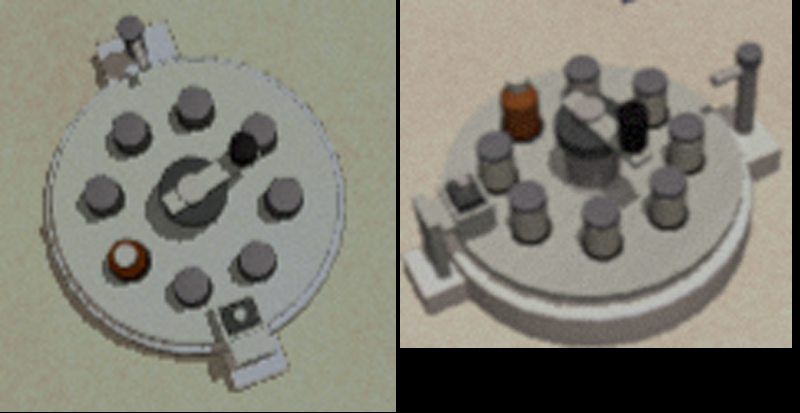

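The zoom shows, in the top half, jar tops in a ring, the bottle cap at (126,256), knob (243,148) and post top (130,28). In the side half the knob is at (632,125) and the post top at (749,54).

```bash
python3 - <<'E'
from h import *
from scipy.optimize import least_squares
T=lambda p:np.array(p)/3.3+[215,160]-.35
S=lambda p:(np.array(p)-[400,0])/2.9+[190,155]-.35
jt=[(196,105),(260,130),(285,195),(258,260),(193,287),(103,195),(130,130)]
js=[(651,82),(688,127),(669,183),(602,212),(527,195),(495,145),(582,68)]
# match by order: top view clockwise; print triangulations for every cyclic shift
best=min(((np.mean([tri(T(a),S(b))[1] for a,b in zip(jt,js[k:]+js[:k])]),k) for k in range(7)));k=best[1];print(best)
for a,b in zip(jt,js[k:]+js[:k]): print(np.round(tri(T(a),S(b))[0],4))
for n,pts,f in(("top",jt,T),("side",js,S)):
    P=np.array([plane(n,f(p),.126)[:2] for p in pts])
    r=least_squares(lambda c:np.hypot(*(P-c[:2]).T)-c[2],[.6,0,.09]);print(n,r.x,np.abs(r.fun).max())
    # tray angles per jar
    print(np.degrees(np.arctan2(*(P-r.x[:2]).T[::-1]))%360)
# knob masks
for n,(x0,x1,y0,y1) in(("top",(275,305,193,218)),("side",(255,285,182,212))):
    g=cv2.imread(f"pics/{n}0.png")[y0:y1,x0:x1].max(2); m=(g<42).astype(np.uint8)
    N,L,st,c=cv2.connectedComponentsWithStats(m)
    for i in range(1,N):
        if st[i,4]>8: print(n,st[i][:2]+[x0,y0],st[i][2:],c[i]+[x0,y0])
print("post",tri(T((130,28)),S((749,54))),"nozzle",)
print("bottle cap top",plane("top",T((126,256)),.148), tri(T((126,256)),S((520,88))))
print("post plane",plane("top",T((130,28)),.152))
E
```

```text
(np.float64(0.003740372289282687), 1)
[0.6001 0.0672 0.1226]
[0.5737 0.0039 0.1211]
[ 0.5094 -0.0203  0.1208]
[0.4452 0.0066 0.1234]
[0.4198 0.0702 0.1236]
[0.5103 0.1585 0.1234]
[0.575  0.1325 0.1206]
top [0.50780654 0.06873579 0.08989183] 0.0012007465083985758
[358.89479296 314.64167333 269.59769173 224.04145334 179.34147052
  90.07153517  44.51637473]
side [0.51211887 0.06582811 0.08986522] 0.0008542748776000503
[ 44.00024347 359.2006236  313.30194426 269.09562144 223.05406884
 178.28399496  89.87659075]
top [275 194] [4 5 9] [276.22222222 196.22222222]
top [284 200] [ 9 11 71] [288.25352113 204.88732394]
side [264 190] [ 12  18 153] [269.78431373 198.22222222]
side [255 205] [ 8  5 23] [258.39130435 207.04347826]
post (array([0.67114167, 0.13133684, 0.14615039]), np.float64(0.0015635947690420316)) nozzle
bottle cap top [0.445655   0.13365392 0.148     ] (array([0.4489584 , 0.13516128, 0.12875666]), np.float64(0.0031143845515019314))
post plane [0.66899642 0.1309511  0.152     ]
```

```bash
python3 - <<'E'
from h import *
a=np.array([.510,.0673])
print(tri((288.25,204.89),(269.8,198.2)))
for n,p,z in(("top",(288.25,204.89),.203),("side",(269.8,198.2),.192),("top",(288.25,204.89),.2),("side",(269.8,198.2),.187)):
    k=plane(n,p,z)[:2]; print(n,k,np.hypot(*(k-a)),np.degrees(np.arctan2(*(k-a)[::-1])))
# tray rim by bright low-saturation mask in each view
for n in("top","side"):
    im=cv2.imread(f"pics/{n}0.png"); c=proj(n,[*a,.074]); print(n,c,[np.round(proj(n,[a[0]+.145*np.cos(t),a[1]+.145*np.sin(t),.074]),1).tolist() for t in np.arange(4)*np.pi/2])
    for z in(.074,): 
        pts=np.array([proj(n,[a[0]+.145*np.cos(t),a[1]+.145*np.sin(t),z]) for t in np.arange(0,6.3,.05)])
        cv2.polylines(im,[np.int32(pts*16)],1,(0,0,255),1,16,4)
    cv2.imwrite(f"pics/o_{n}.png",cv2.resize(im[155:285,190:340],None,fx=2.6,fy=2.6,interpolation=2))
cv2.imwrite("pics/o.png",np.hstack([cv2.imread("pics/o_top.png"),cv2.imread("pics/o_side.png")]))
E
```

```text
(array([0.54420975, 0.02093588, 0.18355435]), np.float64(0.0009909320188186165))
top [0.5406953  0.02092913] 0.05560988298026218 -56.49734213226105
side [0.54381807 0.01339694] 0.06363333429012273 -57.89638171461806
top [0.54116026 0.02092604] 0.055870443378109286 -56.10148955417725
side [0.54434411 0.01791661] 0.06015178770130984 -55.182981006525694
top [274.35628499 219.94656261] [[274.4, 177.3], [230.9, 220.1], [274.3, 263.6], [317.8, 219.8]]
side [255.86159801 213.87059502] [[307.1, 208.1], [250.5, 177.4], [203.5, 219.7], [262.2, 256.6]]
```

View pics/o.png

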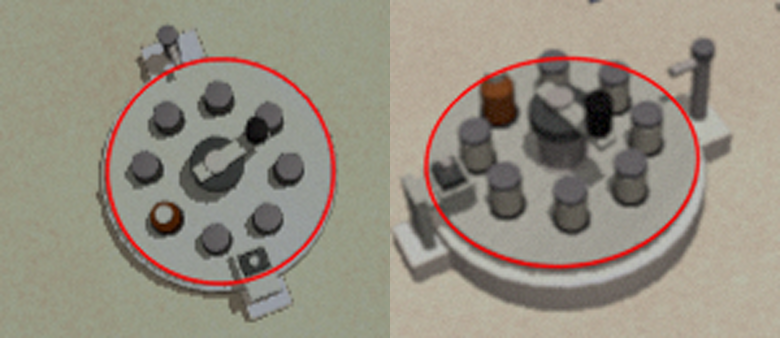

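The overlay fits the tray, so the axis is about (0.510,0.067) and the knob about (0.543,0.0185). The red ring in the top half sits around the disc at (220,172) in both scale and centre. Next I plan the approach.

```bash
cat >> h.py <<'E'
from scipy.spatial.transform import Rotation as Ro
def rows(P,start=None):
    """tool-frame rows (rounded, error carried) through world points P from the measured TCP"""
    s=arm.sense(); R=Ro.from_quat(s["ee_rot"]).as_matrix(); c=np.array(s["tcp_pos"] if start is None else start)
    for i,p in enumerate(P):
        d=np.round(R.T@(np.array(p)-c)/.2,3); c=c+R@d*.2
        print(("\n" if i%10==0 else "")+str((d+0.).tolist()).replace(" ",""),end=" ")
    print("\nend",c.round(4).tolist())
E
python3 - <<'E'
from h import *
s=np.array(arm.sense()["tcp_pos"]);w=np.array([.40,-.36,.24]);k=np.array([.543,.0185,.235])
P=[s+(w-s)*i/9 for i in range(1,10)]+[w+(k-w)*i/11 for i in range(1,12)]
P+=[k-[0,0,.0217*i] for i in(1,2,3)]
rows(P)
E
```

```text
[0.171,-0.102,-0.005] [0.172,-0.102,-0.005] [0.171,-0.102,-0.006] [0.171,-0.102,-0.005] [0.171,-0.102,-0.005] [0.172,-0.102,-0.005] [0.171,-0.102,-0.005] [0.171,-0.102,-0.005] [0.172,-0.101,-0.006] [0.102,-0.153,0.003] 
[0.102,-0.153,0.003] [0.102,-0.153,0.002] [0.102,-0.153,0.003] [0.103,-0.153,0.002] [0.102,-0.153,0.003] [0.102,-0.153,0.002] [0.102,-0.153,0.003] [0.102,-0.153,0.002] [0.103,-0.153,0.003] [0.102,-0.152,0.002] 
[0.0,0.0,0.109] [0.0,0.0,0.108] [0.0,0.0,0.109] 
end [0.543, 0.0185, 0.1699]
```

Emit:
arm_command --increments '[{"dp": [0.171, -0.102, -0.005], "angular": [0, 0, 0], "gripper": 1}, {"dp": [0.172, -0.102, -0.005], "angular": [0, 0, 0], "gripper": 1}, {"dp": [0.171, -0.102, -0.006], "angular": [0, 0, 0], "gripper": 1}, {"dp": [0.171, -0.102, -0.005], "angular": [0, 0, 0], "gripper": 1}, {"dp": [0.171, -0.102, -0.005], "angular": [0, 0, 0], "gripper": 1}, {"dp": [0.172, -0.102, -0.005], "angular": [0, 0, 0], "gripper": 1}, {"dp": [0.171, -0.102, -0.005], "angular": [0, 0, 0], "gripper": 1}, {"dp": [0.171, -0.102, -0.005], "angular": [0, 0, 0], "gripper": 1}, {"dp": [0.172, -0.101, -0.006], "angular": [0, 0, 0], "gripper": 1}, {"dp": [0.102, -0.153, 0.003], "angular": [0, 0, 0], "gripper": 1}]'

```text
time: 0.93
tcp_pos: [0.4159, -0.3243, 0.2398]
ee_rot: [0.993, 0.114, 0.0, -0.0]
contact_force: [1.3, 0.5, 0.1]
width: 1.004
gripper_force: 0.0
```

Emit:
arm_command --increments '[{"dp": [0.102, -0.153, 0.003], "angular": [0, 0, 0], "gripper": 0.8}, {"dp": [0.102, -0.153, 0.002], "angular": [0, 0, 0], "gripper": 0.8}, {"dp": [0.102, -0.153, 0.003], "angular": [0, 0, 0], "gripper": 0.8}, {"dp": [0.103, -0.153, 0.002], "angular": [0, 0, 0], "gripper": 0.8}, {"dp": [0.102, -0.153, 0.003], "angular": [0, 0, 0], "gripper": 0.8}, {"dp": [0.102, -0.153, 0.002], "angular": [0, 0, 0], "gripper": 0.8}, {"dp": [0.102, -0.153, 0.003], "angular": [0, 0, 0], "gripper": 0.8}, {"dp": [0.102, -0.153, 0.002], "angular": [0, 0, 0], "gripper": 0.8}, {"dp": [0.103, -0.153, 0.003], "angular": [0, 0, 0], "gripper": 0.8}, {"dp": [0.102, -0.152, 0.002], "angular": [0, 0, 0], "gripper": 0.8}]'

```text
time: 1.77
tcp_pos: [0.5433, 0.0197, 0.2348]
ee_rot: [0.994, 0.114, -0.0, -0.0]
contact_force: [0.8, 0.3, 0.1]
width: 0.796
gripper_force: 0.0
```

```bash
python3 - <<'E'
from h import *
b=arm.grab_frame("side")[100:260,190:340]; cv2.imwrite("pics/a1.png",cv2.resize(b,None,fx=3.6,fy=3.6,interpolation=2))
rows([[.543,.0185,.235-.0217*i] for i in(1,2,3)])
print(proj("side",[.543,.0185,.235]),arm.sense()["q"])
E
```

```text
[-0.018,0.048,0.107] [-0.001,0.001,0.109] [0.0,0.0,0.108] 
end [0.5429, 0.0185, 0.1699]
[268.90836513 184.79286982] [ 0.32078621  0.24808916 -0.51508068  1.56883784  0.11953402  1.35596754
 -1.54060179]
```

View pics/a1.png

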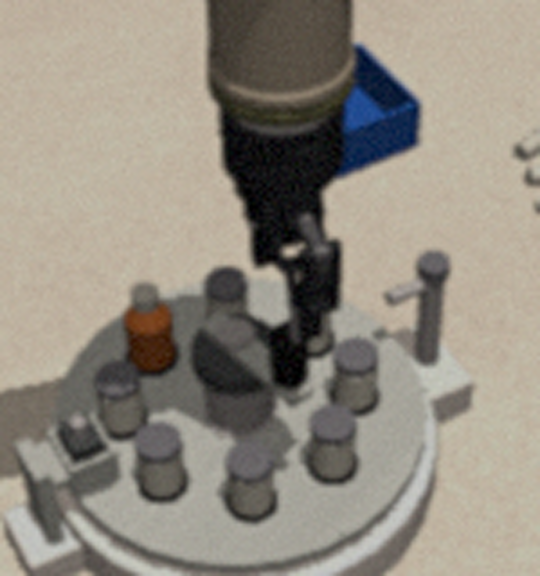

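The crop shows the gripper straight over the knob, which is at (290,355) in the zoom, with nothing in the way. I descend and grip.

Emit:
arm_command --force 40 --increments '[{"dp": [0, 0, 0.109], "angular": [0, 0, 0], "gripper": 0.8}, {"dp": [0, 0, 0.109], "angular": [0, 0, 0], "gripper": 0.8}, {"dp": [0, 0, 0.108], "angular": [0, 0, 0], "gripper": 0.8}, {"dp": [0, 0, 0], "angular": [0, 0, 0], "gripper": 0.1}, {"dp": [0, 0, 0], "angular": [0, 0, 0], "gripper": 0.1}, {"dp": [0, 0, 0], "angular": [0, 0, 0], "gripper": 0.1}, {"dp": [0, 0, 0], "angular": [0, 0, 0], "gripper": 0.1}, {"dp": [0, 0, 0], "angular": [0, 0, 0], "gripper": 0.1}, {"dp": [0, 0, 0], "angular": [0, 0, 0], "gripper": 0.1}, {"dp": [0, 0, 0], "angular": [0, 0, 0], "gripper": 0.1}]'

```text
time: 2.65
tcp_pos: [0.5438, 0.0191, 0.1716]
ee_rot: [0.993, 0.114, 0.001, -0.0]
contact_force: [-2.3, 3.9, 6.8]
width: 0.314
gripper_force: 40.6
```

```bash
python3 - <<'E'
from h import *
s=arm.sense()
for k in("time","tcp_pos","contact_force","ft_torque","width","gripper_force"): print(k,np.round(s[k],4))
for n in("top","side"): cv2.imwrite(f"pics/g_{n}.png",arm.grab_frame(n))
E
```

```text
time 2.65
tcp_pos [0.5438 0.0191 0.1716]
contact_force [-2.2807  3.9265  6.8223]
ft_torque [ 0.9799  0.6632 -0.0851]
width 0.3136
gripper_force 40.636
```

```bash
cat >> h.py <<'E'
TX=np.array([.9741,.2259]);TY=np.array([.2259,-.9741])
def circ(c,th,C,r=.06):
    """tool-frame dp rows from commanded xy c through circle angles th"""
    out=[]
    for t in th:
        e=np.array(C)+r*np.array([np.cos(t),np.sin(t)])-c; d=np.round([e@TX/.2,e@TY/.2],3); c=c+.2*(d[0]*TX+d[1]*TY); out.append((d+0.).tolist())
    for i in range(0,len(out),10): print(*[str(o).replace(" ","") for o in out[i:i+10]])
    print("end",c.round(4).tolist(),round(th[-1],4)); return c
E
python3 - <<'E'
from h import *
C=(.5088,.068); t0=np.radians(-55.4)
circ(np.array([.543,.0185]),t0+.157*np.arange(1,41),C)
E
```

```text
[0.042,-0.021] [0.038,-0.027] [0.034,-0.033] [0.028,-0.038] [0.023,-0.041] [0.015,-0.045] [0.008,-0.046] [0.001,-0.047] [-0.007,-0.047] [-0.014,-0.045]
[-0.02,-0.042] [-0.027,-0.039] [-0.033,-0.033] [-0.037,-0.029] [-0.042,-0.022] [-0.044,-0.015] [-0.047,-0.008] [-0.047,-0.001] [-0.046,0.006] [-0.045,0.014]
[-0.043,0.021] [-0.038,0.027] [-0.034,0.032] [-0.029,0.038] [-0.022,0.041] [-0.015,0.045] [-0.008,0.046] [-0.001,0.047] [0.006,0.047] [0.014,0.045]
[0.021,0.042] [0.026,0.039] [0.033,0.034] [0.038,0.028] [0.041,0.022] [0.045,0.016] [0.046,0.008] [0.047,0.001] [0.047,-0.007] [0.045,-0.013]
end [0.5428, 0.0185] 5.3131
```

Emit:
arm_command --force 50 --increments '[{"dp": [0.042, -0.021, 0], "angular": [0, 0, 0], "gripper": 0.1}, {"dp": [0.038, -0.027, 0], "angular": [0, 0, 0], "gripper": 0.1}, {"dp": [0.034, -0.033, 0], "angular": [0, 0, 0], "gripper": 0.1}, {"dp": [0.028, -0.038, 0], "angular": [0, 0, 0], "gripper": 0.1}, {"dp": [0.023, -0.041, 0], "angular": [0, 0, 0], "gripper": 0.1}, {"dp": [0.015, -0.045, 0], "angular": [0, 0, 0], "gripper": 0.1}, {"dp": [0.008, -0.046, 0], "angular": [0, 0, 0], "gripper": 0.1}, {"dp": [0.001, -0.047, 0], "angular": [0, 0, 0], "gripper": 0.1}, {"dp": [-0.007, -0.047, 0], "angular": [0, 0, 0], "gripper": 0.1}, {"dp": [-0.014, -0.045, 0], "angular": [0, 0, 0], "gripper": 0.1}]'

```text
time: 3.58
tcp_pos: [0.5638, 0.1038, 0.1718]
ee_rot: [0.994, 0.113, 0.006, -0.002]
contact_force: [19.6, 10.6, -9.0]
width: 0.313
gripper_force: 49.9
```

Emit:
arm_command --increments '[{"dp": [-0.02, -0.042, 0], "angular": [0, 0, 0], "gripper": 0.1}, {"dp": [-0.027, -0.039, 0], "angular": [0, 0, 0], "gripper": 0.1}, {"dp": [-0.033, -0.033, 0], "angular": [0, 0, 0], "gripper": 0.1}, {"dp": [-0.037, -0.029, 0], "angular": [0, 0, 0], "gripper": 0.1}, {"dp": [-0.042, -0.022, 0], "angular": [0, 0, 0], "gripper": 0.1}, {"dp": [-0.044, -0.015, 0], "angular": [0, 0, 0], "gripper": 0.1}, {"dp": [-0.047, -0.008, 0], "angular": [0, 0, 0], "gripper": 0.1}, {"dp": [-0.047, -0.001, 0], "angular": [0, 0, 0], "gripper": 0.1}, {"dp": [-0.046, 0.006, 0], "angular": [0, 0, 0], "gripper": 0.1}, {"dp": [-0.045, 0.014, 0], "angular": [0, 0, 0], "gripper": 0.1}]'

```text
time: 4.42
tcp_pos: [0.4759, 0.1178, 0.1716]
ee_rot: [0.993, 0.114, 0.002, -0.0]
contact_force: [1.5, -0.3, 5.8]
width: 0.314
gripper_force: 51.3
```

Emit:
arm_command --increments '[{"dp": [-0.043, 0.021, 0], "angular": [0, 0, 0], "gripper": 0.1}, {"dp": [-0.038, 0.027, 0], "angular": [0, 0, 0], "gripper": 0.1}, {"dp": [-0.034, 0.032, 0], "angular": [0, 0, 0], "gripper": 0.1}, {"dp": [-0.029, 0.038, 0], "angular": [0, 0, 0], "gripper": 0.1}, {"dp": [-0.022, 0.041, 0], "angular": [0, 0, 0], "gripper": 0.1}, {"dp": [-0.015, 0.045, 0], "angular": [0, 0, 0], "gripper": 0.1}, {"dp": [-0.008, 0.046, 0], "angular": [0, 0, 0], "gripper": 0.1}, {"dp": [-0.001, 0.047, 0], "angular": [0, 0, 0], "gripper": 0.1}, {"dp": [0.006, 0.047, 0], "angular": [0, 0, 0], "gripper": 0.1}, {"dp": [0.014, 0.045, 0], "angular": [0, 0, 0], "gripper": 0.1}]'

```text
time: 5.25
tcp_pos: [0.4646, 0.0361, 0.1717]
ee_rot: [0.993, 0.115, 0.006, -0.002]
contact_force: [22.0, 16.3, -9.9]
width: 0.313
gripper_force: 50.4
```

Emit:
arm_command --increments '[{"dp": [0.021, 0.042, 0], "angular": [0, 0, 0], "gripper": 0.1}, {"dp": [0.026, 0.039, 0], "angular": [0, 0, 0], "gripper": 0.1}, {"dp": [0.033, 0.034, 0], "angular": [0, 0, 0], "gripper": 0.1}, {"dp": [0.038, 0.028, 0], "angular": [0, 0, 0], "gripper": 0.1}, {"dp": [0.041, 0.022, 0], "angular": [0, 0, 0], "gripper": 0.1}, {"dp": [0.045, 0.016, 0], "angular": [0, 0, 0], "gripper": 0.1}, {"dp": [0.046, 0.008, 0], "angular": [0, 0, 0], "gripper": 0.1}, {"dp": [0.047, 0.001, 0], "angular": [0, 0, 0], "gripper": 0.1}, {"dp": [0.047, -0.007, 0], "angular": [0, 0, 0], "gripper": 0.1}, {"dp": [0.045, -0.013, 0], "angular": [0, 0, 0], "gripper": 0.1}]'

```text
time: 6.08
tcp_pos: [0.544, 0.0192, 0.1715]
ee_rot: [0.993, 0.114, 0.001, -0.001]
contact_force: [-3.6, 4.7, 10.8]
width: 0.317
gripper_force: 52.4
```

```bash
python3 - <<'E'
from h import *
s=arm.sense()
for k in("time","tcp_pos","contact_force","joint_vel","width"): print(k,np.round(s[k],4))
for n in("top","side"): cv2.imwrite(f"pics/h_{n}.png",arm.grab_frame(n))
s=arm.sense()
for k in("time","tcp_pos","contact_force"): print(k,np.round(s[k],4))
E
```

```text
time 6.0833
tcp_pos [0.544  0.0192 0.1715]
contact_force [-3.6006  4.6555 10.8387]
joint_vel [-0.1425  0.2148 -0.0051 -0.2549  0.1018  0.0688 -0.1544]
width 0.3166
time 6.1833
tcp_pos [0.5448 0.0198 0.1715]
contact_force [-0.0186  3.4729 10.9803]
```

```bash
cat >> h.py <<'E'
AX=np.array([.510,.0673])
def bottle(im,n):
    """amber bottle blobs within the tray -> world angle (deg), radius, area"""
    im=im.astype(int); m=((im[:,:,2]-im[:,:,0]>45)&(im[:,:,2]>1.6*im[:,:,1])).astype(np.uint8)
    N,L,st,c=cv2.connectedComponentsWithStats(m); r=[]
    for i in range(1,N):
        if st[i,4]<8: continue
        p=plane(n,c[i],.105)[:2]-AX
        if .05<np.hypot(*p)<.13: r.append((round(np.degrees(np.arctan2(p[1],p[0]))%360,1),round(np.hypot(*p),3),int(st[i,4])))
    return r
E
python3 - <<'E'
from h import *
for f in("top0","side0","g_top","g_side","h_top","h_side"): print(f,bottle(cv2.imread(f"pics/{f}.png"),f.replace("0","").split("_")[-1]))
E
```

```text
top0 [(np.float64(135.6), np.float64(0.094), 46)]
side0 [(np.float64(136.0), np.float64(0.085), 141)]
g_top [(np.float64(133.2), np.float64(0.092), 54)]
g_side [(np.float64(135.4), np.float64(0.085), 161)]
h_top []
h_side [(np.float64(330.3), np.float64(0.093), 158)]
```

```bash
cat >> h.py <<'E'
def sim(I,tau,segs,w=0.,th=0.,dt=.002):
    """segs: (duration, crank rad/s start, end). returns tray angle, speed, peak"""
    pk=w
    for T,a,b in segs:
        n=max(1,round(T/dt))
        for i in range(n):
            wc=a+(b-a)*i/n; f=.08*(wc-w)-.01*w
            if w==0 and abs(f)<=tau: continue
            s=np.sign(w) if w else np.sign(f); w2=w+(f-tau*s)/I*dt
            if w*w2<0: w2=0.
            w=w2; th+=w*dt; pk=max(pk,abs(w))
    return th,w,pk
E
python3 - <<'E'
from h import *
for I in(.04,.06,.08):
  for tau in(.02,.035,.05,.065,.085):
    th,w,_=sim(I,tau,[(3.38,1.884,1.884),(.03,1,0)]); print(I,tau,np.degrees(th).round(1),"final rpm",w*9.55)
E
```

```text
0.04 0.02 246.9 final rpm 13.111360428195754
0.04 0.035 218.6 final rpm 11.520421889744993
0.04 0.05 190.2 final rpm 9.929483351294223
0.04 0.065 161.9 final rpm 8.33854481284347
0.04 0.085 124.1 final rpm 6.217293428242444
0.06 0.02 228.8 final rpm 13.281516629518938
0.06 0.035 202.5 final rpm 11.699336266951587
0.06 0.05 176.2 final rpm 10.117155904384218
0.06 0.065 150.0 final rpm 8.53497554181685
0.06 0.085 115.0 final rpm 6.425401725060361
0.08 0.02 211.5 final rpm 13.191159734797312
0.08 0.035 187.2 final rpm 11.633684144952406
0.08 0.05 163.0 final rpm 10.07620855510749
0.08 0.065 138.7 final rpm 8.518732965262597
0.08 0.085 106.3 final rpm 6.442098845469382
```

```bash
python3 - <<'E'
from h import *
C=(.5134,.0707); t0=np.radians(-59.3)
dt=np.r_[.08,.16,.22,np.full(57,.2375)]
circ(np.array([.544,.0192]),t0+np.cumsum(dt)[:30],C)
E
```

```text
[0.023,-0.008] [0.042,-0.021] [0.053,-0.041] [0.044,-0.055] [0.031,-0.064] [0.015,-0.069] [-0.002,-0.071] [-0.019,-0.069] [-0.034,-0.062] [-0.048,-0.053]
[-0.059,-0.039] [-0.067,-0.025] [-0.07,-0.008] [-0.071,0.008] [-0.066,0.025] [-0.059,0.04] [-0.048,0.052] [-0.034,0.063] [-0.019,0.068] [-0.002,0.071]
[0.015,0.07] [0.031,0.064] [0.045,0.055] [0.057,0.043] [0.065,0.028] [0.07,0.012] [0.071,-0.005] [0.068,-0.021] [0.061,-0.036] [0.051,-0.05]
end [0.5676, 0.0448] 5.8375
```

Emit:
arm_command --increments '[{"dp": [0.023, -0.008, 0], "angular": [0, 0, 0], "gripper": 0.1}, {"dp": [0.042, -0.021, 0], "angular": [0, 0, 0], "gripper": 0.1}, {"dp": [0.053, -0.041, 0], "angular": [0, 0, 0], "gripper": 0.1}, {"dp": [0.044, -0.055, 0], "angular": [0, 0, 0], "gripper": 0.1}, {"dp": [0.031, -0.064, 0], "angular": [0, 0, 0], "gripper": 0.1}, {"dp": [0.015, -0.069, 0], "angular": [0, 0, 0], "gripper": 0.1}, {"dp": [-0.002, -0.071, 0], "angular": [0, 0, 0], "gripper": 0.1}, {"dp": [-0.019, -0.069, 0], "angular": [0, 0, 0], "gripper": 0.1}, {"dp": [-0.034, -0.062, 0], "angular": [0, 0, 0], "gripper": 0.1}, {"dp": [-0.048, -0.053, 0], "angular": [0, 0, 0], "gripper": 0.1}]'

```text
time: 7.02
tcp_pos: [0.5421, 0.1243, 0.1716]
ee_rot: [0.993, 0.114, 0.003, -0.001]
contact_force: [1.4, 1.4, 7.8]
width: 0.314
gripper_force: 52.2
```

Emit:
arm_command --increments '[{"dp": [-0.059, -0.039, 0], "angular": [0, 0, 0], "gripper": 0.1}, {"dp": [-0.067, -0.025, 0], "angular": [0, 0, 0], "gripper": 0.1}, {"dp": [-0.07, -0.008, 0], "angular": [0, 0, 0], "gripper": 0.1}, {"dp": [-0.071, 0.008, 0], "angular": [0, 0, 0], "gripper": 0.1}, {"dp": [-0.066, 0.025, 0], "angular": [0, 0, 0], "gripper": 0.1}, {"dp": [-0.059, 0.04, 0], "angular": [0, 0, 0], "gripper": 0.1}, {"dp": [-0.048, 0.052, 0], "angular": [0, 0, 0], "gripper": 0.1}, {"dp": [-0.034, 0.063, 0], "angular": [0, 0, 0], "gripper": 0.1}, {"dp": [-0.019, 0.068, 0], "angular": [0, 0, 0], "gripper": 0.1}, {"dp": [-0.002, 0.071, 0], "angular": [0, 0, 0], "gripper": 0.1}]'

```text
time: 7.85
tcp_pos: [0.4574, 0.0502, 0.1717]
ee_rot: [0.994, 0.114, 0.003, -0.0]
contact_force: [12.7, 6.9, -2.1]
width: 0.313
gripper_force: 51.3
```

Emit:
arm_command --increments '[{"dp": [0.015, 0.07, 0], "angular": [0, 0, 0], "gripper": 0.1}, {"dp": [0.031, 0.064, 0], "angular": [0, 0, 0], "gripper": 0.1}, {"dp": [0.045, 0.055, 0], "angular": [0, 0, 0], "gripper": 0.1}, {"dp": [0.057, 0.043, 0], "angular": [0, 0, 0], "gripper": 0.1}, {"dp": [0.065, 0.028, 0], "angular": [0, 0, 0], "gripper": 0.1}, {"dp": [0.07, 0.012, 0], "angular": [0, 0, 0], "gripper": 0.1}, {"dp": [0.071, -0.005, 0], "angular": [0, 0, 0], "gripper": 0.1}, {"dp": [0.068, -0.021, 0], "angular": [0, 0, 0], "gripper": 0.1}, {"dp": [0.061, -0.036, 0], "angular": [0, 0, 0], "gripper": 0.1}, {"dp": [0.051, -0.05, 0], "angular": [0, 0, 0], "gripper": 0.1}]'

```text
time: 8.68
tcp_pos: [0.5676, 0.044, 0.1715]
ee_rot: [0.994, 0.113, 0.001, -0.0]
contact_force: [-7.0, 2.4, 11.8]
width: 0.313
gripper_force: 52.6
```

```bash
python3 - <<'E'
from h import *
print(arm.sense()["time"])
for n in("side",):
    im=arm.grab_frame(n); cv2.imwrite(f"pics/i_{n}.png",im); print(bottle(im,n))
C=(.5134,.0707)
circ(np.array([.5676,.0448]),5.8375+.2375*np.arange(1,31),C)
E
```

```text
8.6833
[(np.float64(224.9), np.float64(0.093), 174)]
[0.037,-0.061] [0.022,-0.067] [0.006,-0.071] [-0.011,-0.07] [-0.027,-0.066] [-0.043,-0.057] [-0.054,-0.046] [-0.063,-0.032] [-0.07,-0.016] [-0.071,0.001]
[-0.069,0.018] [-0.063,0.033] [-0.053,0.047] [-0.04,0.058] [-0.026,0.067] [-0.01,0.07] [0.008,0.071] [0.023,0.067] [0.039,0.059] [0.052,0.049]
[0.062,0.035] [0.068,0.02] [0.071,0.003] [0.07,-0.014] [0.064,-0.03] [0.056,-0.044] [0.044,-0.056] [0.029,-0.065] [0.014,-0.07] [-0.004,-0.071]
end [0.5687, 0.0939] 12.9625
```

Forces are low. Three more calls, then another picture.

Emit:
arm_command --increments '[{"dp": [0.037, -0.061, 0], "angular": [0, 0, 0], "gripper": 0.1}, {"dp": [0.022, -0.067, 0], "angular": [0, 0, 0], "gripper": 0.1}, {"dp": [0.006, -0.071, 0], "angular": [0, 0, 0], "gripper": 0.1}, {"dp": [-0.011, -0.07, 0], "angular": [0, 0, 0], "gripper": 0.1}, {"dp": [-0.027, -0.066, 0], "angular": [0, 0, 0], "gripper": 0.1}, {"dp": [-0.043, -0.057, 0], "angular": [0, 0, 0], "gripper": 0.1}, {"dp": [-0.054, -0.046, 0], "angular": [0, 0, 0], "gripper": 0.1}, {"dp": [-0.063, -0.032, 0], "angular": [0, 0, 0], "gripper": 0.1}, {"dp": [-0.07, -0.016, 0], "angular": [0, 0, 0], "gripper": 0.1}, {"dp": [-0.071, 0.001, 0], "angular": [0, 0, 0], "gripper": 0.1}]'

```text
time: 9.57
tcp_pos: [0.4917, 0.1272, 0.1715]
ee_rot: [0.993, 0.115, 0.002, -0.001]
contact_force: [1.4, -1.1, 10.1]
width: 0.314
gripper_force: 52.4
```

Emit:
arm_command --increments '[{"dp": [-0.069, 0.018, 0], "angular": [0, 0, 0], "gripper": 0.1}, {"dp": [-0.063, 0.033, 0], "angular": [0, 0, 0], "gripper": 0.1}, {"dp": [-0.053, 0.047, 0], "angular": [0, 0, 0], "gripper": 0.1}, {"dp": [-0.04, 0.058, 0], "angular": [0, 0, 0], "gripper": 0.1}, {"dp": [-0.026, 0.067, 0], "angular": [0, 0, 0], "gripper": 0.1}, {"dp": [-0.01, 0.07, 0], "angular": [0, 0, 0], "gripper": 0.1}, {"dp": [0.008, 0.071, 0], "angular": [0, 0, 0], "gripper": 0.1}, {"dp": [0.023, 0.067, 0], "angular": [0, 0, 0], "gripper": 0.1}, {"dp": [0.039, 0.059, 0], "angular": [0, 0, 0], "gripper": 0.1}, {"dp": [0.052, 0.049, 0], "angular": [0, 0, 0], "gripper": 0.1}]'

```text
time: 10.4
tcp_pos: [0.4907, 0.0156, 0.1715]
ee_rot: [0.993, 0.114, 0.003, -0.001]
contact_force: [4.3, 13.1, 4.1]
width: 0.316
gripper_force: 51.8
```

Emit:
arm_command --increments '[{"dp": [0.062, 0.035, 0], "angular": [0, 0, 0], "gripper": 0.1}, {"dp": [0.068, 0.02, 0], "angular": [0, 0, 0], "gripper": 0.1}, {"dp": [0.071, 0.003, 0], "angular": [0, 0, 0], "gripper": 0.1}, {"dp": [0.07, -0.014, 0], "angular": [0, 0, 0], "gripper": 0.1}, {"dp": [0.064, -0.03, 0], "angular": [0, 0, 0], "gripper": 0.1}, {"dp": [0.056, -0.044, 0], "angular": [0, 0, 0], "gripper": 0.1}, {"dp": [0.044, -0.056, 0], "angular": [0, 0, 0], "gripper": 0.1}, {"dp": [0.029, -0.065, 0], "angular": [0, 0, 0], "gripper": 0.1}, {"dp": [0.014, -0.07, 0], "angular": [0, 0, 0], "gripper": 0.1}, {"dp": [-0.004, -0.071, 0], "angular": [0, 0, 0], "gripper": 0.1}]'

```text
time: 11.23
tcp_pos: [0.57, 0.0927, 0.1716]
ee_rot: [0.994, 0.113, 0.002, 0.0]
contact_force: [2.3, -0.6, 6.3]
width: 0.315
gripper_force: 52.2
```

```bash
python3 - <<'E'
from h import *
print(arm.sense()["time"])
im=arm.grab_frame("side"); cv2.imwrite("pics/j_side.png",im); print(bottle(im,"side"))
# predicted bottle angle: start 134.5 at crank start, segments as commanded
for I in(.04,.05,.06,.07,.08):
  for tau in np.arange(.02,.07,.005):
    a=[(.02,0,0),(3.36,1.884,1.884)]; th,w,_=sim(I,tau,a)
    th1,w1,_=sim(I,tau,[(.05,1.884,.4)],w,th)        # h_side picture
    th2,w2,_=sim(I,tau,[(.05,.3,0),(.1,0,.9),(.15,.9,2.85),(2.25,2.85,2.85)],w1,th1)  # i
    th3,w3,_=sim(I,tau,[(.05,2.85,.6),(.05,.6,2.85),(2.45,2.85,2.85)],w2,th2) # j
    print(I,round(tau,3),[round((134.5+np.degrees(t))%360,1) for t in(th1,th2,th3)],"rpm",round(w3*9.55,2),"adv",round(np.degrees(th3-th2)))
E
```

```text
11.2333
[(np.float64(162.0), np.float64(0.088), 148)]
0.04 0.02 [np.float64(21.4), np.float64(309.0), np.float64(280.8)] rpm 22.06 adv 332
0.04 0.025 [np.float64(12.0), np.float64(291.5), np.float64(255.1)] rpm 21.53 adv 324
0.04 0.03 [np.float64(2.5), np.float64(273.9), np.float64(229.5)] rpm 21.0 adv 316
0.04 0.035 [np.float64(353.1), np.float64(256.4), np.float64(203.8)] rpm 20.47 adv 307
0.04 0.04 [np.float64(343.6), np.float64(238.8), np.float64(178.1)] rpm 19.94 adv 299
0.04 0.045 [np.float64(334.2), np.float64(221.2), np.float64(152.4)] rpm 19.41 adv 291
0.04 0.05 [np.float64(324.7), np.float64(203.7), np.float64(126.7)] rpm 18.88 adv 283
0.04 0.055 [np.float64(315.3), np.float64(186.1), np.float64(101.1)] rpm 18.35 adv 275
0.04 0.06 [np.float64(305.8), np.float64(168.5), np.float64(75.4)] rpm 17.82 adv 267
0.04 0.065 [np.float64(296.4), np.float64(151.0), np.float64(49.7)] rpm 17.29 adv 259
0.05 0.02 [np.float64(12.3), np.float64(294.8), np.float64(266.2)] rpm 22.05 adv 331
0.05 0.025 [np.float64(3.2), np.float64(277.6), np.float64(240.8)] rpm 21.52 adv 323
0.05 0.03 [np.floa
[... 2547 characters left out ...]
 21.43 adv 320
0.08 0.03 [np.float64(329.8), np.float64(222.1), np.float64(174.0)] rpm 20.9 adv 312
0.08 0.035 [np.float64(321.7), np.float64(205.9), np.float64(149.7)] rpm 20.37 adv 304
0.08 0.04 [np.float64(313.7), np.float64(189.8), np.float64(125.5)] rpm 19.84 adv 296
0.08 0.045 [np.float64(305.6), np.float64(173.6), np.float64(101.2)] rpm 19.31 adv 288
0.08 0.05 [np.float64(297.5), np.float64(157.5), np.float64(76.9)] rpm 18.78 adv 279
0.08 0.055 [np.float64(289.4), np.float64(141.3), np.float64(52.7)] rpm 18.25 adv 271
0.08 0.06 [np.float64(281.3), np.float64(125.2), np.float64(28.4)] rpm 17.72 adv 263
0.08 0.065 [np.float64(273.2), np.float64(109.0), np.float64(4.1)] rpm 17.19 adv 255
```

```bash
python3 - <<'E'
from h import *
circ(np.array([.5687,.0939]),12.9625+.239*np.arange(1,81),(.514,.0713))
E
```

```text
[-0.016,-0.071] [-0.036,-0.061] [-0.05,-0.052] [-0.06,-0.038] [-0.068,-0.023] [-0.071,-0.007] [-0.071,0.011] [-0.066,0.027] [-0.058,0.042] [-0.046,0.055]
[-0.032,0.064] [-0.016,0.07] [0.001,0.071] [0.018,0.07] [0.033,0.063] [0.048,0.053] [0.059,0.04] [0.067,0.026] [0.071,0.008] [0.071,-0.008]
[0.067,-0.025] [0.059,-0.04] [0.049,-0.053] [0.034,-0.063] [0.018,-0.069] [0.002,-0.071] [-0.016,-0.07] [-0.032,-0.064] [-0.045,-0.055] [-0.058,-0.043]
[-0.066,-0.027] [-0.071,-0.012] [-0.071,0.006] [-0.068,0.023] [-0.06,0.038] [-0.05,0.051] [-0.037,0.062] [-0.02,0.068] [-0.004,0.072] [0.013,0.07]
[0.029,0.065] [0.044,0.057] [0.056,0.044] [0.065,0.03] [0.07,0.014] [0.072,-0.004] [0.068,-0.02] [0.062,-0.036] [0.052,-0.049] [0.038,-0.061]
[0.024,-0.067] [0.006,-0.072] [-0.011,-0.07] [-0.027,-0.067] [-0.042,-0.058] [-0.054,-0.046] [-0.064,-0.032] [-0.07,-0.016] [-0.071,0.001] [-0.07,0.018]
[-0.063,0.033] [-0.053,0.048] [-0.041,0.059] [-0.025,0.067] [-0.009,0.071] [0.008,0.071] [0.025,0.067] [0.04,0.059] [0.053,0.049] [0.063,0.034]
[0.069,0.018] [0.071,0.002] [0.07,-0.016] [0.064,-0.031] [0.055,-0.046] [0.043,-0.057] [0.027,-0.066] [0.012,-0.071] [-0.006,-0.071] [-0.022,-0.068]
end [0.5612, 0.1084] 32.0825
```

Emit:
arm_command --increments '[{"dp": [-0.016, -0.071, 0], "angular": [0, 0, 0], "gripper": 0.1}, {"dp": [-0.036, -0.061, 0], "angular": [0, 0, 0], "gripper": 0.1}, {"dp": [-0.05, -0.052, 0], "angular": [0, 0, 0], "gripper": 0.1}, {"dp": [-0.06, -0.038, 0], "angular": [0, 0, 0], "gripper": 0.1}, {"dp": [-0.068, -0.023, 0], "angular": [0, 0, 0], "gripper": 0.1}, {"dp": [-0.071, -0.007, 0], "angular": [0, 0, 0], "gripper": 0.1}, {"dp": [-0.071, 0.011, 0], "angular": [0, 0, 0], "gripper": 0.1}, {"dp": [-0.066, 0.027, 0], "angular": [0, 0, 0], "gripper": 0.1}, {"dp": [-0.058, 0.042, 0], "angular": [0, 0, 0], "gripper": 0.1}, {"dp": [-0.046, 0.055, 0], "angular": [0, 0, 0], "gripper": 0.1}]'

```text
time: 12.12
tcp_pos: [0.4572, 0.0913, 0.1715]
ee_rot: [0.993, 0.114, 0.002, -0.0]
contact_force: [5.2, 1.4, 6.4]
width: 0.311
gripper_force: 52.2
```

Emit:
arm_command --increments '[{"dp": [-0.032, 0.064, 0], "angular": [0, 0, 0], "gripper": 0.1}, {"dp": [-0.016, 0.07, 0], "angular": [0, 0, 0], "gripper": 0.1}, {"dp": [0.001, 0.071, 0], "angular": [0, 0, 0], "gripper": 0.1}, {"dp": [0.018, 0.07, 0], "angular": [0, 0, 0], "gripper": 0.1}, {"dp": [0.033, 0.063, 0], "angular": [0, 0, 0], "gripper": 0.1}, {"dp": [0.048, 0.053, 0], "angular": [0, 0, 0], "gripper": 0.1}, {"dp": [0.059, 0.04, 0], "angular": [0, 0, 0], "gripper": 0.1}, {"dp": [0.067, 0.026, 0], "angular": [0, 0, 0], "gripper": 0.1}, {"dp": [0.071, 0.008, 0], "angular": [0, 0, 0], "gripper": 0.1}, {"dp": [0.071, -0.008, 0], "angular": [0, 0, 0], "gripper": 0.1}]'

```text
time: 12.95
tcp_pos: [0.5411, 0.0175, 0.1715]
ee_rot: [0.994, 0.114, 0.001, -0.001]
contact_force: [-5.4, 8.3, 12.4]
width: 0.311
gripper_force: 52.5
```

Emit:
arm_command --increments '[{"dp": [0.067, -0.025, 0], "angular": [0, 0, 0], "gripper": 0.1}, {"dp": [0.059, -0.04, 0], "angular": [0, 0, 0], "gripper": 0.1}, {"dp": [0.049, -0.053, 0], "angular": [0, 0, 0], "gripper": 0.1}, {"dp": [0.034, -0.063, 0], "angular": [0, 0, 0], "gripper": 0.1}, {"dp": [0.018, -0.069, 0], "angular": [0, 0, 0], "gripper": 0.1}, {"dp": [0.002, -0.071, 0], "angular": [0, 0, 0], "gripper": 0.1}, {"dp": [-0.016, -0.07, 0], "angular": [0, 0, 0], "gripper": 0.1}, {"dp": [-0.032, -0.064, 0], "angular": [0, 0, 0], "gripper": 0.1}, {"dp": [-0.045, -0.055, 0], "angular": [0, 0, 0], "gripper": 0.1}, {"dp": [-0.058, -0.043, 0], "angular": [0, 0, 0], "gripper": 0.1}]'

```text
time: 13.78
tcp_pos: [0.5312, 0.1288, 0.1715]
ee_rot: [0.993, 0.114, 0.002, -0.0]
contact_force: [-0.2, -1.6, 8.7]
width: 0.316
gripper_force: 52.3
```

Emit:
arm_command --increments '[{"dp": [-0.066, -0.027, 0], "angular": [0, 0, 0], "gripper": 0.1}, {"dp": [-0.071, -0.012, 0], "angular": [0, 0, 0], "gripper": 0.1}, {"dp": [-0.071, 0.006, 0], "angular": [0, 0, 0], "gripper": 0.1}, {"dp": [-0.068, 0.023, 0], "angular": [0, 0, 0], "gripper": 0.1}, {"dp": [-0.06, 0.038, 0], "angular": [0, 0, 0], "gripper": 0.1}, {"dp": [-0.05, 0.051, 0], "angular": [0, 0, 0], "gripper": 0.1}, {"dp": [-0.037, 0.062, 0], "angular": [0, 0, 0], "gripper": 0.1}, {"dp": [-0.02, 0.068, 0], "angular": [0, 0, 0], "gripper": 0.1}, {"dp": [-0.004, 0.072, 0], "angular": [0, 0, 0], "gripper": 0.1}, {"dp": [0.013, 0.07, 0], "angular": [0, 0, 0], "gripper": 0.1}]'

```text
time: 14.62
tcp_pos: [0.4629, 0.0392, 0.1716]
ee_rot: [0.994, 0.114, 0.003, -0.0]
contact_force: [8.7, 6.2, -0.1]
width: 0.313
gripper_force: 51.6
```

Emit:
arm_command --increments '[{"dp": [0.029, 0.065, 0], "angular": [0, 0, 0], "gripper": 0.1}, {"dp": [0.044, 0.057, 0], "angular": [0, 0, 0], "gripper": 0.1}, {"dp": [0.056, 0.044, 0], "angular": [0, 0, 0], "gripper": 0.1}, {"dp": [0.065, 0.03, 0], "angular": [0, 0, 0], "gripper": 0.1}, {"dp": [0.07, 0.014, 0], "angular": [0, 0, 0], "gripper": 0.1}, {"dp": [0.072, -0.004, 0], "angular": [0, 0, 0], "gripper": 0.1}, {"dp": [0.068, -0.02, 0], "angular": [0, 0, 0], "gripper": 0.1}, {"dp": [0.062, -0.036, 0], "angular": [0, 0, 0], "gripper": 0.1}, {"dp": [0.052, -0.049, 0], "angular": [0, 0, 0], "gripper": 0.1}, {"dp": [0.038, -0.061, 0], "angular": [0, 0, 0], "gripper": 0.1}]'

```text
time: 15.45
tcp_pos: [0.5725, 0.0573, 0.1715]
ee_rot: [0.994, 0.113, 0.001, -0.0]
contact_force: [-7.0, 0.6, 12.0]
width: 0.316
gripper_force: 52.7
```

Emit:
arm_command --increments '[{"dp": [0.024, -0.067, 0], "angular": [0, 0, 0], "gripper": 0.1}, {"dp": [0.006, -0.072, 0], "angular": [0, 0, 0], "gripper": 0.1}, {"dp": [-0.011, -0.07, 0], "angular": [0, 0, 0], "gripper": 0.1}, {"dp": [-0.027, -0.067, 0], "angular": [0, 0, 0], "gripper": 0.1}, {"dp": [-0.042, -0.058, 0], "angular": [0, 0, 0], "gripper": 0.1}, {"dp": [-0.054, -0.046, 0], "angular": [0, 0, 0], "gripper": 0.1}, {"dp": [-0.064, -0.032, 0], "angular": [0, 0, 0], "gripper": 0.1}, {"dp": [-0.07, -0.016, 0], "angular": [0, 0, 0], "gripper": 0.1}, {"dp": [-0.071, 0.001, 0], "angular": [0, 0, 0], "gripper": 0.1}, {"dp": [-0.07, 0.018, 0], "angular": [0, 0, 0], "gripper": 0.1}]'

```text
time: 16.28
tcp_pos: [0.4796, 0.1206, 0.1715]
ee_rot: [0.993, 0.114, 0.002, -0.0]
contact_force: [1.7, -1.5, 8.3]
width: 0.31
gripper_force: 52.4
```

Emit:
arm_command --increments '[{"dp": [-0.063, 0.033, 0], "angular": [0, 0, 0], "gripper": 0.1}, {"dp": [-0.053, 0.048, 0], "angular": [0, 0, 0], "gripper": 0.1}, {"dp": [-0.041, 0.059, 0], "angular": [0, 0, 0], "gripper": 0.1}, {"dp": [-0.025, 0.067, 0], "angular": [0, 0, 0], "gripper": 0.1}, {"dp": [-0.009, 0.071, 0], "angular": [0, 0, 0], "gripper": 0.1}, {"dp": [0.008, 0.071, 0], "angular": [0, 0, 0], "gripper": 0.1}, {"dp": [0.025, 0.067, 0], "angular": [0, 0, 0], "gripper": 0.1}, {"dp": [0.04, 0.059, 0], "angular": [0, 0, 0], "gripper": 0.1}, {"dp": [0.053, 0.049, 0], "angular": [0, 0, 0], "gripper": 0.1}, {"dp": [0.063, 0.034, 0], "angular": [0, 0, 0], "gripper": 0.1}]'

```text
time: 17.12
tcp_pos: [0.5057, 0.0116, 0.1715]
ee_rot: [0.993, 0.114, 0.002, -0.001]
contact_force: [0.9, 11.1, 7.5]
width: 0.31
gripper_force: 52.1
```

Emit:
arm_command --increments '[{"dp": [0.069, 0.018, 0], "angular": [0, 0, 0], "gripper": 0.1}, {"dp": [0.071, 0.002, 0], "angular": [0, 0, 0], "gripper": 0.1}, {"dp": [0.07, -0.016, 0], "angular": [0, 0, 0], "gripper": 0.1}, {"dp": [0.064, -0.031, 0], "angular": [0, 0, 0], "gripper": 0.1}, {"dp": [0.055, -0.046, 0], "angular": [0, 0, 0], "gripper": 0.1}, {"dp": [0.043, -0.057, 0], "angular": [0, 0, 0], "gripper": 0.1}, {"dp": [0.027, -0.066, 0], "angular": [0, 0, 0], "gripper": 0.1}, {"dp": [0.012, -0.071, 0], "angular": [0, 0, 0], "gripper": 0.1}, {"dp": [-0.006, -0.071, 0], "angular": [0, 0, 0], "gripper": 0.1}, {"dp": [-0.022, -0.068, 0], "angular": [0, 0, 0], "gripper": 0.1}]'

```text
time: 17.95
tcp_pos: [0.5619, 0.1075, 0.1715]
ee_rot: [0.994, 0.113, 0.002, 0.0]
contact_force: [0.2, -2.2, 9.4]
width: 0.315
gripper_force: 52.4
```

```bash
python3 - <<'E'
from h import *
print(arm.sense()["time"],arm.sense()["tcp_pos"])
im=arm.grab_frame("side"); cv2.imwrite("pics/k_side.png",im); print(bottle(im,"side"))
for I,tau in((.055,.04),(.05,.041),(.06,.038),(.065,.037)):
    w=(.08*2.85-tau)/.09; a=sim(I,tau,[(.05,2.85,.6),(.05,.6,2.868),(6.57,2.868,2.868)],w)
    print(I,tau,(162+np.degrees(a[0]))%360,a[1]*9.55)
    print("stop now:",np.degrees(sim(I,tau,[(.05,2.87,.5),(.1,.5,0),(3,0,0)],a[1])[0]))
E
```

```text
17.95 [0.56188503 0.10749684 0.17152483]
[(np.float64(252.8), np.float64(0.096), 174)]
0.055 0.04 240.05281628605417 20.10165536973797
stop now: 51.01171091161995
0.05 0.041 235.85741047291833 19.995565438731635
stop now: 46.143168421357174
0.06 0.038 248.49457735578517 20.313834530636207
stop now: 56.79417399451881
0.065 0.037 252.6902584393696 20.419868979496908
stop now: 62.00619734177257
```

```bash
python3 - <<'E'
from h import *
w=20.35/9.55
for d in([.16]*4+[.1,.05],[.16]*6+[.1,.05],[.16]*7+[.12,.08,.04]):
  for I,tau in((.065,.037),(.06,.038),(.055,.04)):
    a=sim(I,tau,[(.05,2.87,.5)]+[(1/12,x*12,x*12) for x in d]+[(3,0,0)],w); print(d,I,251.5+np.degrees(a[0])-360)
d=np.r_[[.16]*6,.1,.05,0,0]
circ(np.array([.5612,.1084]),32.0825+np.cumsum(d),(.514,.0715))
E
```

```text
[0.16, 0.16, 0.16, 0.16, 0.1, 0.05] 0.065 -14.623141076798902
[0.16, 0.16, 0.16, 0.16, 0.1, 0.05] 0.06 -19.687398486653024
[0.16, 0.16, 0.16, 0.16, 0.1, 0.05] 0.055 -25.244572671015135
[0.16, 0.16, 0.16, 0.16, 0.16, 0.16, 0.1, 0.05] 0.065 -1.4271106514493113
[0.16, 0.16, 0.16, 0.16, 0.16, 0.16, 0.1, 0.05] 0.06 -6.6098287118846315
[0.16, 0.16, 0.16, 0.16, 0.16, 0.16, 0.1, 0.05] 0.055 -12.374460249072968
[0.16, 0.16, 0.16, 0.16, 0.16, 0.16, 0.16, 0.12, 0.08, 0.04] 0.065 8.736753260685703
[0.16, 0.16, 0.16, 0.16, 0.16, 0.16, 0.16, 0.12, 0.08, 0.04] 0.06 3.4484073175951835
[0.16, 0.16, 0.16, 0.16, 0.16, 0.16, 0.16, 0.12, 0.08, 0.04] 0.055 -2.4979930569998032
[-0.024,-0.043] [-0.03,-0.037] [-0.036,-0.032] [-0.04,-0.026] [-0.044,-0.019] [-0.046,-0.012] [-0.03,-0.004] [-0.015,-0.001] [0.0,0.0] [0.0,0.0]
end [0.5017, 0.1303] 33.1925
```

Emit:
arm_command --increments '[{"dp": [-0.024, -0.043, 0], "angular": [0, 0, 0], "gripper": 0.1}, {"dp": [-0.03, -0.037, 0], "angular": [0, 0, 0], "gripper": 0.1}, {"dp": [-0.036, -0.032, 0], "angular": [0, 0, 0], "gripper": 0.1}, {"dp": [-0.04, -0.026, 0], "angular": [0, 0, 0], "gripper": 0.1}, {"dp": [-0.044, -0.019, 0], "angular": [0, 0, 0], "gripper": 0.1}, {"dp": [-0.046, -0.012, 0], "angular": [0, 0, 0], "gripper": 0.1}, {"dp": [-0.03, -0.004, 0], "angular": [0, 0, 0], "gripper": 0.1}, {"dp": [-0.015, -0.001, 0], "angular": [0, 0, 0], "gripper": 0.1}, {"dp": [0, 0, 0], "angular": [0, 0, 0], "gripper": 0.1}, {"dp": [0, 0, 0], "angular": [0, 0, 0], "gripper": 0.1}]'

```text
time: 18.83
tcp_pos: [0.5011, 0.1299, 0.1715]
ee_rot: [0.993, 0.114, 0.001, -0.0]
contact_force: [-2.3, 1.9, 8.5]
width: 0.311
gripper_force: 52.2
```

Emit:
arm_command --increments '[{"dp": [0, 0, 0], "angular": [0, 0, 0], "gripper": 0.1}, {"dp": [0, 0, 0], "angular": [0, 0, 0], "gripper": 0.1}, {"dp": [0, 0, 0], "angular": [0, 0, 0], "gripper": 0.1}, {"dp": [0, 0, 0], "angular": [0, 0, 0], "gripper": 0.1}, {"dp": [0, 0, 0], "angular": [0, 0, 0], "gripper": 0.1}, {"dp": [0, 0, 0], "angular": [0, 0, 0], "gripper": 0.1}, {"dp": [0, 0, 0], "angular": [0, 0, 0], "gripper": 0.1}, {"dp": [0, 0, 0], "angular": [0, 0, 0], "gripper": 0.1}, {"dp": [0, 0, 0], "angular": [0, 0, 0], "gripper": 0.1}, {"dp": [0, 0, 0], "angular": [0, 0, 0], "gripper": 0.1}]'

```text
time: 19.67
tcp_pos: [0.5016, 0.13, 0.1716]
ee_rot: [0.993, 0.114, 0.002, -0.001]
contact_force: [-1.3, 2.6, 7.8]
width: 0.313
gripper_force: 52.1
```

```bash
python3 - <<'E'
from h import *
s=arm.sense();print(s["time"],s["tcp_pos"],s["contact_force"])
for i in(1,2):
  for n in("side","top"):
    im=arm.grab_frame(n); cv2.imwrite(f"pics/l_{n}.png",im); print(n,bottle(im,n))
A=cv2.resize(cv2.imread("pics/l_top.png")[155:285,215:335],None,fx=3.2,fy=3.2,interpolation=2); B=cv2.resize(cv2.imread("pics/l_side.png")[155:285,190:325],None,fx=3.0,fy=3.2,interpolation=2)
cv2.imwrite("pics/l.png",np.hstack([A,B]))
E
```

```text
19.6667 [0.5016287  0.13000909 0.17156473] [-1.28162905  2.6492891   7.75242462]
side [(np.float64(358.3), np.float64(0.092), 139)]
top [(np.float64(2.8), np.float64(0.086), 42)]
side [(np.float64(359.2), np.float64(0.092), 140)]
top [(np.float64(3.6), np.float64(0.085), 43)]
```

View pics/l.png

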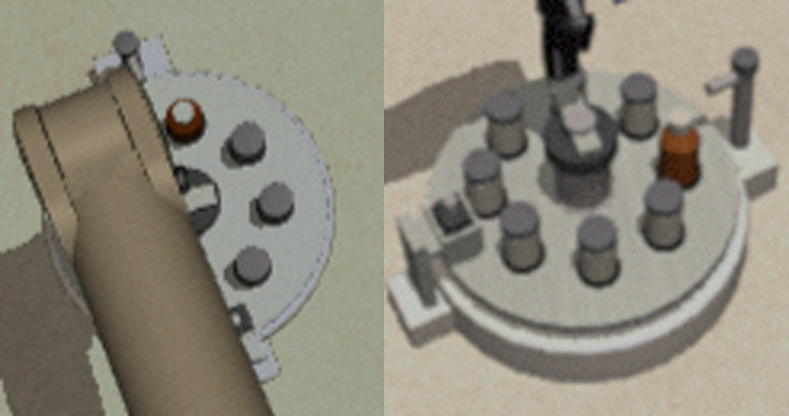

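The picture shows the bottle just short of the nozzle: bottle at (185,118) and post at (125,42) in the top half, bottle at (680,155) in the side half. I now sharpen the angle measurement per camera.

```bash
cat >> h.py <<'E'
from scipy.optimize import least_squares
def cart(a,r): return AX+r*np.array([np.cos(np.radians(a)),np.sin(np.radians(a))])
SP=np.array([cart(*x) for x in((136,.085),(135.4,.085),(330.3,.093),(224.9,.093),(162,.088),(252.8,.096),(359.2,.092))])
fs=least_squares(lambda c:np.hypot(*(SP-c[:2]).T)-c[2],[*AX,.09])
SC=fs.x[:2]
E
python3 - <<'E'
from h import *
print("side amber circle",fs.x,fs.fun.round(4))
ang=lambda p,c:np.degrees(np.arctan2(*(np.array(p)-c)[::-1]))%360
print([ang(p,SC).round(1) for p in SP])
S=lambda p:(np.array(p)-[400,0])/2.9+[190,155]-.35
ps=plane("side",S((749,52)),.152)[:2]
print("post by side",ps,"from side axis",ang(ps,[.5121,.0658]),np.hypot(*(ps-[.5121,.0658])))
pt=np.array([.6690,.1310]); print("post by top",ang(pt,[.5078,.0687]),np.hypot(*(pt-[.5078,.0687])))
for p in((135.6,.094),(133.2,.092),(3.2,.0855)): print("top bottle",ang(cart(*p),[.5078,.0687]),np.hypot(*(cart(*p)-[.5078,.0687])))
im=arm.grab_frame("side"); b=bottle(im,"side");print(arm.sense()["time"],b,ang(cart(*b[0][:2]),SC))
for d in([.1,.1],[.15,.15],[.15,.2,.1],[.2,.2,.1],[.2,.2,.2,.1]):
  print(d,[np.degrees(sim(I,t,[(1/12,x*12,x*12) for x in d]+[(2,0,0)])[0]).round(1) for I,t in((.065,.037),(.06,.038),(.055,.04))])
E
```

```text
side amber circle [0.51104635 0.061473   0.09023369] [-0.0004 -0.0003 -0.0009 -0.0005  0.0007  0.0006  0.0008]
[np.float64(133.8), np.float64(133.2), np.float64(333.2), np.float64(221.8), np.float64(158.7), np.float64(251.1), np.float64(2.9)]
post by side [0.67099468 0.12834023] from side axis 21.484373726420326 0.170759479712495
post by top 21.13034196081056 0.17281993519267388
top bottle 135.26230298442226 0.09145021983834023
top bottle 132.78673712301378 0.0894757677424246
top bottle 2.2057271758287755 0.08763161385704307
19.9167 [(np.float64(359.6), np.float64(0.091), 139)] 3.3032590484993922
[0.1, 0.1] [np.float64(1.4), np.float64(1.5), np.float64(1.5)]
[0.15, 0.15] [np.float64(3.4), np.float64(3.5), np.float64(3.6)]
[0.15, 0.2, 0.1] [np.float64(6.8), np.float64(7.0), np.float64(7.0)]
[0.2, 0.2, 0.1] [np.float64(8.4), np.float64(8.6), np.float64(8.7)]
[0.2, 0.2, 0.2, 0.1] [np.float64(14.1), np.float64(14.3), np.float64(14.4)]
```

```bash
python3 - <<'E'
from h import *
for d in([.2]*4,[.2,.22,.22,.16]): print(np.degrees(sim(.06,.038,[(1/12,x*12,x*12) for x in d]+[(2,0,0)])[0]))
circ(np.array([.5017,.1303]),33.1925+.2*np.arange(1,5),(.514,.0715))
E
```

```text
17.515507582435628
17.642437850627342
[-0.06,0.005] [-0.057,0.016] [-0.053,0.028] [-0.047,0.038]
end [0.4634, 0.1035] 33.9925
```

Emit:
arm_command --increments '[{"dp": [-0.06, 0.005, 0], "angular": [0, 0, 0], "gripper": 0.1}, {"dp": [-0.057, 0.016, 0], "angular": [0, 0, 0], "gripper": 0.1}, {"dp": [-0.053, 0.028, 0], "angular": [0, 0, 0], "gripper": 0.1}, {"dp": [-0.047, 0.038, 0], "angular": [0, 0, 0], "gripper": 0.1}, {"dp": [0, 0, 0], "angular": [0, 0, 0], "gripper": 0.1}, {"dp": [0, 0, 0], "angular": [0, 0, 0], "gripper": 0.1}, {"dp": [0, 0, 0], "angular": [0, 0, 0], "gripper": 0.1}, {"dp": [0, 0, 0], "angular": [0, 0, 0], "gripper": 0.1}, {"dp": [0, 0, 0], "angular": [0, 0, 0], "gripper": 0.1}, {"dp": [0, 0, 0], "angular": [0, 0, 0], "gripper": 0.1}]'

```text
time: 20.75
tcp_pos: [0.4629, 0.1028, 0.1715]
ee_rot: [0.994, 0.114, 0.001, -0.0]
contact_force: [-3.2, 0.9, 10.0]
width: 0.314
gripper_force: 52.8
```

Emit:
arm_command --increments '[{"dp": [0, 0, 0], "angular": [0, 0, 0], "gripper": 0.1}, {"dp": [0, 0, 0], "angular": [0, 0, 0], "gripper": 0.1}, {"dp": [0, 0, 0], "angular": [0, 0, 0], "gripper": 0.1}, {"dp": [0, 0, 0], "angular": [0, 0, 0], "gripper": 0.1}, {"dp": [0, 0, 0], "angular": [0, 0, 0], "gripper": 0.1}, {"dp": [0, 0, 0], "angular": [0, 0, 0], "gripper": 0.1}, {"dp": [0, 0, 0], "angular": [0, 0, 0], "gripper": 0.1}, {"dp": [0, 0, 0], "angular": [0, 0, 0], "gripper": 0.1}, {"dp": [0, 0, 0], "angular": [0, 0, 0], "gripper": 0.1}, {"dp": [0, 0, 0], "angular": [0, 0, 0], "gripper": 0.1}]'

```text
time: 21.58
tcp_pos: [0.463, 0.1029, 0.1715]
ee_rot: [0.994, 0.114, 0.001, -0.0]
contact_force: [-3.0, 2.3, 9.6]
width: 0.311
gripper_force: 52.8
```

```bash
cat > m.py <<'E'
from h import *
import sys
ang=lambda p,c:np.degrees(np.arctan2(*(np.array(p)-c)[::-1]))%360
for i in range(3):
  for n,c in(("side",SC),("top",np.array([.5078,.0687]))):
    im=arm.grab_frame(n); b=bottle(im,n); cv2.imwrite(f"pics/{sys.argv[1]}_{n}.png",im)
    print(arm.sense()["time"],n,[(ang(cart(*x[:2]),c).round(1),np.hypot(*(cart(*x[:2])-c)).round(3),x[2]) for x in b])
E
python3 m.py m
```

```text
21.6333 side [(np.float64(23.1), np.float64(0.09), 135)]
21.6833 top []
21.7333 side [(np.float64(23.4), np.float64(0.091), 135)]
21.7833 top []
21.8333 side [(np.float64(23.1), np.float64(0.091), 133)]
21.8833 top []
```

Emit:
arm_command --increments '[{"dp": [0, 0, 0], "angular": [0, 0, 0], "gripper": 0.8}, {"dp": [0, 0, 0], "angular": [0, 0, 0], "gripper": 0.8}, {"dp": [0, 0, 0], "angular": [0, 0, 0], "gripper": 0.8}, {"dp": [0, 0, 0], "angular": [0, 0, 0], "gripper": 0.8}, {"dp": [0, 0, 0], "angular": [0, 0, 0], "gripper": 0.8}, {"dp": [0, 0, 0], "angular": [0, 0, 0], "gripper": 0.8}, {"dp": [0, 0, -0.1], "angular": [0, 0, 0], "gripper": 0.8}, {"dp": [0, 0, -0.15], "angular": [0, 0, 0], "gripper": 0.8}, {"dp": [0, 0, -0.15], "angular": [0, 0, 0], "gripper": 0.8}, {"dp": [0, 0, -0.1], "angular": [0, 0, 0], "gripper": 0.8}]'

```text
time: 22.72
tcp_pos: [0.4629, 0.1025, 0.2726]
ee_rot: [0.994, 0.114, 0.001, -0.0]
contact_force: [1.0, 0.4, 0.1]
width: 0.802
gripper_force: 0.0
```

Emit:
arm_command --increments '[{"dp": [0, 0.15, 0], "angular": [0, 0, 0], "gripper": 0.8}, {"dp": [0, 0.2, 0], "angular": [0, 0, 0], "gripper": 0.8}, {"dp": [0, 0.2, 0], "angular": [0, 0, 0], "gripper": 0.8}, {"dp": [0, 0.2, 0], "angular": [0, 0, 0], "gripper": 0.8}, {"dp": [0, 0.2, 0], "angular": [0, 0, 0], "gripper": 0.8}, {"dp": [0, 0.2, 0], "angular": [0, 0, 0], "gripper": 0.8}, {"dp": [0, 0.2, 0], "angular": [0, 0, 0], "gripper": 0.8}, {"dp": [0, 0.15, 0], "angular": [0, 0, 0], "gripper": 0.8}, {"dp": [0, 0.1, 0], "angular": [0, 0, 0], "gripper": 0.8}, {"dp": [0, 0, 0], "angular": [0, 0, 0], "gripper": 0.8}]'

```text
time: 23.55
tcp_pos: [0.5339, -0.2154, 0.2688]
ee_rot: [0.994, 0.11, -0.001, 0.001]
contact_force: [-0.8, -0.6, -0.5]
width: 0.799
gripper_force: 0.0
```

```bash
python3 m.py n; python3 - <<'E'
from h import *
A=cv2.resize(cv2.imread("pics/n_top.png")[160:270,225:325],None,fx=4,fy=4,interpolation=2); B=cv2.resize(cv2.imread("pics/n_side.png")[160:270,225:325],None,fx=4,fy=4,interpolation=2)
cv2.imwrite("pics/n.png",np.hstack([A,B]))
E
```

```text
23.6 side []
23.65 top [(np.float64(22.2), np.float64(0.088), 43)]
23.7 side []
23.75 top [(np.float64(22.2), np.float64(0.088), 43)]
23.8 side []
23.85 top [(np.float64(22.2), np.float64(0.088), 43)]
```

View pics/n.png

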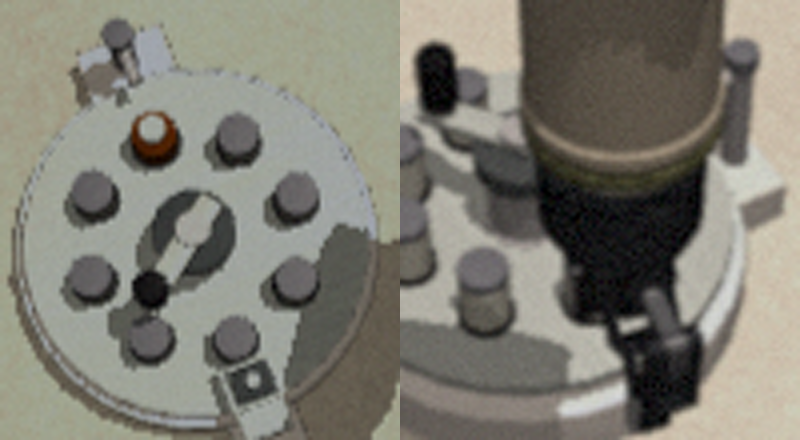

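Released cleanly. In the top half the bottle at (154,132) lines up with the post at (118,35). I check with the jar ring from this same picture.

```bash
python3 - <<'E'
from h import *
T=lambda p:np.array(p)/4+[225,160]-.4
J=[(238,133),(297,192),(297,276),(237,333),(152,337),(92,275),(95,190)]
P=np.array([plane("top",T(p),.126)[:2] for p in J])
r=least_squares(lambda c:np.hypot(*(P-c[:2]).T)-c[2],[.51,.068,.09]);c=r.x[:2];print(r.x,r.fun.round(4))
a=np.degrees(np.arctan2(*(P-c).T[::-1]))%45;print(a,"mean",a.mean())
for p,z in(((154,129),.148),((118,35),.152)):
    v=plane("top",T(p),z)[:2]-c;print(np.degrees(np.arctan2(v[1],v[0])),np.hypot(*v))
print("shoe dir",[np.degrees(np.arctan2(*(plane("top",T((252,381)),.118)[:2]-c)[::-1]))%360-180])
E
```

```text
[0.51006357 0.06938837 0.0892372 ] [ 0.0002  0.0002  0.0003 -0.0016  0.0013  0.0002 -0.0007]
[21.87724516 22.04453515 22.05995766 22.83726159 22.78085912 22.09731593
 21.21398229] mean 22.130165271299493
21.493000354960586 0.08793181984907697
21.202160501070434 0.1697098910379512
shoe dir [np.float64(21.140559594657503)]
```

```bash
python3 -c "
from bench import arm
print(arm.sense()['time'],abs(arm.sense()['joint_vel']).max() if hasattr(arm.sense()['joint_vel'],'max') else arm.sense()['joint_vel']); print(arm.job_done())"
```

```text
23.85 0.003480240181507204
the job is handed in; nothing more can be done
None
```

The carousel ran at about 20 turns a minute for over 6 s and stopped with the tall bottle about 1° from the nozzle line; the knob is released, the arm is clear, and the job was handed in at 23.85 s (no verdict was returned).

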